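Wedge the rocking worktop riser

TASK

The small wooden riser that carries the canister and jars rocks, because its front right foot (the brass one, on the robot's side and to the robot's right) stands clear of the worktop. Slide the orange wedge, thin end first and lying flat, under that foot until it jams tight and carries load, stop there so that the riser stays level and is not jacked up, and leave the wedge in place. Do not push the riser out of place, or shift or topple anything on it or around it.

Things in the scene. Friction and masses are not known exactly. Their poses are not given: they have to be found in the camera images.
- riser: Loose wooden board 160 (x) x 280 (y) x 18 mm, top 43 mm above the worktop, on four 25 mm high round feet at x +-60, y +-118 mm. Origin: on the worktop under its centre; x points to the back, y left, z up. Three feet have rubber pads and stand firm. About 2.1 kg with its load at the back, held by friction only. Lifting the short foot takes 6 to 8 N and tips the riser 0.008 rad for each mm.
- foot_spot (a point): Point on the worktop straight below the centre of the riser's short front right foot, axes as the riser's (riser x -60, y -118 mm). That foot is a brass disc 22 mm across, seized; its flat underside hangs 5.5 to 11.5 mm above the worktop, how much differs each time and is not shown by this point.
- wedge: Loose orange wedge, 100 (x) x 24 (y) mm, 50 g, in front of the riser. Origin: centre of its flat underside; x points to the thin tip. Top slopes evenly from 18 mm thick at the blunt end (x -50) to 3 mm at the tip (x +50). Grip it across its width near the blunt end. Slides freely, then the push rises to 9 N (tight) and from 12 N lifts the riser. Stays when let go.
- canister: Round cream canister with lid, 87 mm across, 115 mm high, about 0.8 kg, standing on the riser at the back. Origin: centre of its underside.
- coffee_jar: Glass jar with dark lid, 68 mm across, 125 mm high, standing on the riser at the back left. Origin: centre of its underside.
- shaker: Salt shaker, 44 mm across, 90 mm high, standing on the riser at the back right. Origin: centre of its underside.
- tea_box: Red carton, 54 x 65 x 119 mm, standing on the worktop to the right of the riser. Origin: centre of its underside.
- pepper_mill: Wooden pepper mill, 58 mm across, 160 mm high, standing on the worktop to the right of the riser. Origin: centre of its underside.
- soap_pump: Brown pump bottle, 80 x 66 x 190 mm, standing on the worktop to the left of the riser. Origin: centre of its underside.
- cup: White espresso cup, 63 mm across, 51 mm high, standing near the front edge of the worktop, to the left. Origin: centre of its underside.
- fish_tin: Flat gold tin, 63 x 105 x 24 mm, lying on the worktop to the left of the riser. Origin: centre of its underside.
Not all that is in view belongs to the job. Leave any purple look-alike of the cup alone.

How it is judged:
By the outcome, as a careful person would: the job done as asked, in the order asked, and still so for the second after the job is handed in, with the robot touching nothing.
It also fails if it takes over 48 s, if anything falls off the work surface, if the arm or the gripper's body presses on something with over 40 N, if the wrist force passes 120 N, or if a joint passes its speed limit or range.

ROBOT

A 7-joint arm with a two-finger parallel gripper is mounted at the origin on a cart in front of the work surface, level with it; the furniture and walls round the work are solid. World frame = base frame: x ahead of the robot, y to its left, z up, the work surface at z = 0. Lengths are in m, angles in degrees, forces in N, time in s.
With the tool pointing down it reaches from about 0.4 to 0.875 m from the base axis. Payload 4.4 kg.
Tool frame: the origin (TCP) lies on the centre line of the jaws, within the pads' length; the fingertips stand 11 mm ahead of it and the grasp point (between the pads) lies 8 mm behind it; z points along the fingers, y is the line along which they close (so a half turn about z gives the same grasp; the last joint's range is limited). The gripper opens to 85 mm and grips with 20 to 120 N. Pads are 22 mm wide; open, the fingers measure 114 mm over their backs; the gripper's body (76 mm by 85 mm) begins 54 mm behind the grasp point. The pads swing forward as they close: fully open they stand 13 mm farther back than shut.
Start: joints at [-74.817, 36.005, 2.206, 86.941, -1.547, 57.084, -1.146], TCP at [0.211, 0.615, 0.217] pointing down, gripper open.
Joint ranges: [-175.42, 175.42], [-21.48, 121.26], [-71.46, 75.88], [10.55, 141.38], [-63.04, 243.04], [13.31, 113.54], [-168.57, 168.57]. Speed limits (degrees/s): [147.25, 147.25, 180, 180, 180, 180, 180].

INTERFACE

Orientations are given as a 3x3 rotation matrix whose columns are the frame's x, y, z axes.
In Python, from station import arm gives the robot as it stands. The module is installed in compiled form; this text tells all that it offers.
- The arm moves only by the shell command python3 -m pendant 'ROWS' [OPENING] [FORCE]. ROWS is JSON, a list that holds one entry, the list of rows, each a list of 6 numbers: the shift along the world's x, y, z in cm, then the turn, a rotation vector about the world's x, y, z in rad. A call has 1 to 8 rows; each row shifts and turns the commanded pose from where the row before left it; what a row does not reach is not made up. A row lasts 1/10 s, in which the tool goes at most 50 mm and 8.59 degrees, less where a joint would pass 70% of its speed; a pose out of reach is approached as far as the arm can. A call is refused whole if a number of a shift passes 5 or a number of a turn 0.15, either way. A call with a gripper value outside its range is refused whole. OPENING is the gripper's target within -1 to 1 (fully open at 1, half-way at 0, shut at -1), set as the call begins (- or left out, the last holds). The fingers move at their own pace and stop on an object; FORCE is the grip in N (left out, the last holds). Time passes only in rows, so rows that do not move let the fingers close. It gives the time, the measured TCP pose, the force, the opening and the grip force at its end, in the units of the state.
- arm.sense(): the state, without advancing time (a new reading comes with each control period).
- arm.read_camera(name): name is "scene" or "top" or "wrist"; returns the picture (420x560x3 uint8, red, green, blue); there is no depth.
- arm.get_calibration(name): a dict with "fov_y" (degrees; the focal length in pixels is half the picture's height over the tangent of half this angle, whatever the lens; pixels are square), "cx", "cy" (the principal point, pixels), "T" (4x4, takes a point from camera to world coordinates). Camera axes: x right, y down, z forward; pixel columns grow to the right and rows downward; lengths in m; the calibration is good to about 2 mm. A picture is of the moment at which its call begins: read the wrist's pose just before it. get_calibration takes no time and is no camera call; for the wrist camera it gives the pose at the moment of the call.
- arm.finish_job(): hands the job in; it is judged then, once.
Trained networks look in the newest picture that a camera, given by its name, has taken for a name from the list of things; names that differ only in an ending like _2 or _b are one class to them, and where a whole thing is asked for, a point or a joint stands for the part that bears it (a point fixed in the world has none). Each returns a list of dicts, best first, with "confidence" (0 to 1); they miss things now and then, are a little off and sometimes report something else, mostly with a low value. They report only what shows in the picture. A call takes as long as a camera call. They do not tell look-alikes from the thing itself.
- arm.silhouettes(camera, name): "mask" (420x560 bool, what is visible of it) and "centre" ([row, column] in pixels, amid what is visible of it).
- arm.place_of(camera, name): "centre" ([row, column] in pixels: a listed point, or the origin of a listed thing).
The state is a dict: "t": time; "joints": joint angles; "joint_velocities": joint speeds; "effort": joint torques, N m; "tool_pos": TCP position; "eef_rot": TCP orientation; "wrist_force": force on the tool from outside, world axes, zero at the start; "torque": the same for the moment, N m; "width": finger opening in m; "grasp_force": force on a finger pad.
Only numpy, scipy, OpenCV 4.12 (cv2) and the standard library are available. Lean on these libraries where they do the work, as an engineer would, in place of code of your own. Each camera call takes 0.05 s, during which the arm holds its last target. There are 200 camera calls.

## Working session

There is one attempt and no reset: what is moved stays moved. The work goes in short steps, Python scripts to look and compute and a shell command to move; the robot and the scene stay as the last step left them, time stands still between calls to the robot, and variables do not carry over. Pictures are saved under pics/ and viewed, at most 10 in all, crops included, and the job is handed in when it is done.

```bash
mkdir -p pics
cat > h.py <<'E'
import numpy as np, cv2
from station import arm
def ray(cam,rc,z=0.0,C=None):
    C=C or arm.get_calibration(cam); T=np.array(C["T"]); f=210/np.tan(np.radians(C["fov_y"])/2)
    d=T[:3,:3]@np.array([(rc[1]-C["cx"])/f,(rc[0]-C["cy"])/f,1]); o=T[:3,3]
    return o+d*(z-o[2])/d[2]
def proj(cam,p,C=None):
    C=C or arm.get_calibration(cam); T=np.array(C["T"]); f=210/np.tan(np.radians(C["fov_y"])/2)
    q=T[:3,:3].T@(np.array(p)-T[:3,3]); return [q[1]/q[2]*f+C["cy"],q[0]/q[2]*f+C["cx"]]
def save(cam,name,crop=None,scale=1):
    im=arm.read_camera(cam)
    o=im if crop is None else im[crop[0]:crop[1],crop[2]:crop[3]]
    cv2.imwrite("pics/"+name,cv2.resize(o[:,:,::-1],None,fx=scale,fy=scale,interpolation=cv2.INTER_CUBIC)); return im
E
python3 - <<'E'
from h import *
np.set_printoptions(precision=4,suppress=True)
a=save("scene","s0.png");b=save("top","t0.png")
cv2.imwrite("pics/both.png",cv2.resize(np.hstack([a,b])[:,:,::-1],(800,300)))
for cam in("top","scene"):
    for n in("wedge","foot_spot","riser","cup","tea_box","pepper_mill"):
        z=0
        for r in arm.place_of(cam,n)[:2]: print(cam,n,r["confidence"],np.round(r["centre"]),ray(cam,r["centre"]))
s=arm.sense();print(s["t"],s["tool_pos"],s["eef_rot"],s["wrist_force"],s["width"])
E
```

```text
top wedge 0.26 [191. 392.] [ 0.6179 -0.2837  0.    ]
top foot_spot 0.57 [253. 265.] [0.4712 0.0402 0.    ]
top riser 0.91 [182. 275.] [0.6514 0.0101 0.    ]
top cup 0.91 [279. 196.] [0.4131 0.209  0.    ]
top cup 0.68 [275. 376.] [ 0.4097 -0.2288  0.    ]
top tea_box 0.8 [157. 393.] [ 0.7066 -0.2923  0.    ]
top pepper_mill 0.6 [192. 390.] [ 0.6173 -0.2779  0.    ]
scene wedge 0.73 [227. 232.] [0.4876 0.0565 0.    ]
scene wedge 0.33 [234. 302.] [ 0.5842 -0.0961  0.    ]
scene foot_spot 0.76 [234. 300.] [ 0.5817 -0.0932  0.    ]
scene riser 0.92 [198. 286.] [0.6634 0.0211 0.    ]
scene cup 0.82 [214. 174.] [0.422  0.2042 0.    ]
scene cup 0.77 [304. 298.] [ 0.4084 -0.2235  0.    ]
scene tea_box 0.81 [241. 392.] [ 0.7153 -0.2845  0.    ]
scene pepper_mill 0.58 [262. 372.] [ 0.6224 -0.2831  0.    ]
0.7 [0.2111 0.6148 0.2171] [[-0.9458  0.3248 -0.    ]
 [ 0.3248  0.9458  0.0001]
 [ 0.      0.0001 -1.    ]] [ 0.3288  0.112  -0.6843] 0.0851194982142716
```

View pics/t0.png

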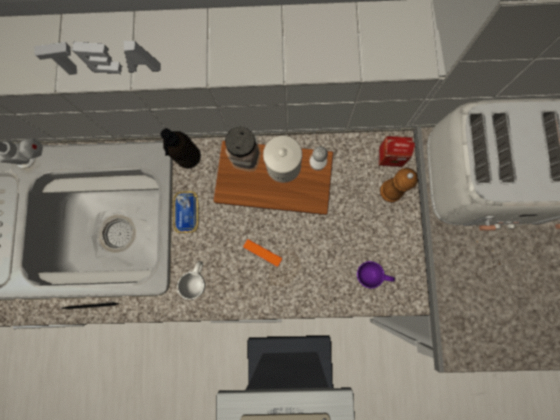

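View pics/s0.png

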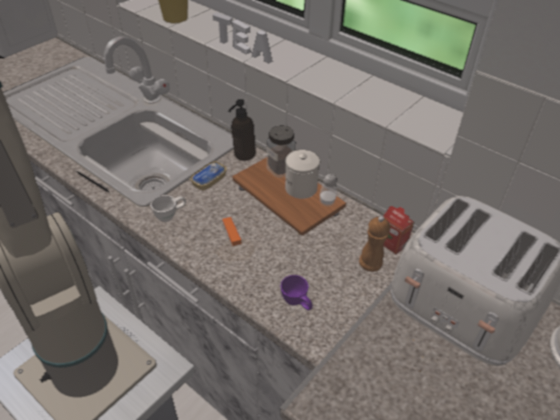

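The top view shows the orange wedge at about (252,263), running from (243,247) to (262,281). The riser's front right corner is at about (210,327). The only orange object is the wedge; the purple cup at (275,372) is the look-alike to leave alone. Next I crop in close on the wedge and riser.

Run:
```python
from h import *
np.set_printoptions(precision=4,suppress=True)
a=arm.read_camera("scene");b=arm.read_camera("top")
def R(i,s): return cv2.resize(i,s,interpolation=cv2.INTER_CUBIC)
cv2.imwrite("pics/c1.png",np.hstack([R(a[150:250,200:350],(450,300)),R(b[130:280,200:350],(350,300))])[:,:,::-1])
# wedge by colour in top
for cam,im in(("top",b),("scene",a)):
    h=cv2.cvtColor(im,cv2.COLOR_RGB2HSV); m=((h[...,0]<14)&(h[...,1]>205)&(h[...,2]>130)).astype(np.uint8)
    n,l,st,ce=cv2.connectedComponentsWithStats(m)
    for i in range(1,n):
        if st[i,4]>60:
            c=cv2.minAreaRect(np.argwhere(l==i)[:,::-1].astype(np.float32))
            print(cam,st[i],ce[i]); bp=cv2.boxPoints(c)
            print([ray(cam,p[::-1],0.008)[:2] for p in bp])
    for r in arm.silhouettes(cam,"riser")[:1]:
        m=r["mask"].astype(np.uint8); cs,_=cv2.findContours(m,0,2); c=max(cs,key=cv2.contourArea)
        hull=cv2.approxPolyDP(c,4,True)[:,0]
        for p in hull: print(cam,"riser",p,ray(cam,p[::-1],0.043)[:2])
        
print(arm.get_calibration("top"))
```

```text
top [244 241  37  24 303] [262.3729 252.4422]
[array([0.4878, 0.0914]), array([0.5052, 0.0815]), array([0.4578, 0.0002]), array([0.4408, 0.0102])]
top riser [222 145] [0.7396 0.1385]
top riser [216 202] [0.5952 0.153 ]
top riser [326 212] [ 0.5624 -0.1122]
top riser [331 153] [ 0.7095 -0.1311]
top riser [326 166] [ 0.6767 -0.1173]
top riser [316 171] [ 0.6648 -0.0923]
top riser [309 165] [ 0.6806 -0.0758]
top riser [311 150] [ 0.7189 -0.0822]
top riser [303 150] [ 0.7196 -0.0625]
top riser [299 176] [ 0.6536 -0.0504]
top riser [281 184] [ 0.6349 -0.0059]
top riser [266 172] [0.6664 0.0301]
top riser [262 144] [0.7387 0.0388]
top riser [258 168] [0.6772 0.0496]
top riser [252 173] [0.665  0.0646]
top riser [235 169] [0.6766 0.1063]
scene riser [234 176] [0.601  0.1535]
scene riser [242 189] [0.5766 0.1014]
scene riser [302 233] [ 0.5551 -0.118 ]
scene riser [345 206] [ 0.7024 -0.1425]
scene riser [339 198] [ 0.7169 -0.1132]
scene riser [323 207] [ 0.6623 -0.1019]
scene riser [317 194] [ 0.6914 -0.0604]
scene riser [305 199] [ 0.6556 -0.0485]
scene riser [291 196] [ 0.6406 -0.0137]
scene riser [284 179] [0.6806 0.0433]
scene riser [267 170] [0.6789 0.1026]
scene riser [265 159] [0.7114 0.1382]
{'fov_y': 55.24243365452846, 'cx': 284.4137353633814, 'cy': 209.4731168485503, 'T': array([[-0.0265, -0.9835,  0.1792,  0.3984],
       [-0.9994,  0.0304,  0.0189, -0.0309],
       [-0.0241, -0.1786, -0.9836,  0.9938],
       [ 0.    ,  0.    ,  0.    ,  1.    ]])}
```

View pics/c1.png

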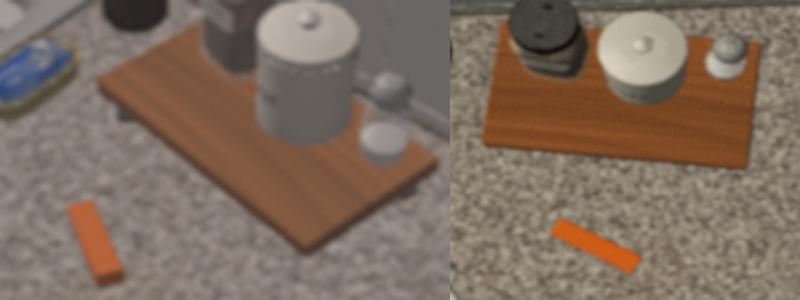

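In the crop, the wedge's tall end face is at its lower right end, at about (242,237) in the scene picture. So the blunt end is near world (0.45, 0.005), and the tip points along about +60°. The riser's yaw is about -7.6° and the foot is near (0.581, -0.10). I'll move above the wedge's blunt end and turn the tool as it goes.

```bash
python3 -m pendant '[[[1.8,-4.25,-0.2,0,0,-0.126],[1.8,-4.25,-0.2,0,0,-0.126],[1.8,-4.25,-0.2,0,0,-0.126],[1.8,-4.25,-0.2,0,0,-0.126],[1.8,-4.25,-0.2,0,0,-0.126],[1.8,-4.25,-0.2,0,0,-0.126],[1.8,-4.25,-0.2,0,0,-0.126],[1.8,-4.25,-0.2,0,0,-0.126]]]' 1 40
```

```text
t: 1.7
tool_pos: [0.3557, 0.2733, 0.2014]
eef_rot: [[-0.225, 0.974, 0.001], [0.974, 0.225, 0.001], [0.001, 0.001, -1.0]]
wrist_force: [0.1, 0.4, -0.3]
width: 0.0852
grasp_force: 0.0
```

```bash
python3 -m pendant '[[[1.8,-4.25,-0.2,0,0,-0.126],[1.8,-4.25,-0.2,0,0,-0.126],[1.8,-4.25,-0.2,0,0,-0.126],[1.8,-4.25,-0.2,0,0,-0.126],[1.8,-4.25,-0.2,0,0,-0.126],[1.8,-4.25,-0.2,0,0,-0.126],[0,0,0,0,0,0]]]'
```

```text
t: 2.4
tool_pos: [0.4658, 0.0129, 0.1898]
eef_rot: [[0.511, 0.86, 0.004], [0.86, -0.511, -0.004], [-0.001, 0.006, -1.0]]
wrist_force: [-0.3, 0.4, -0.0]
width: 0.0851
grasp_force: 0.0
```

```bash
cat > m.py <<'E'
from h import *
np.set_printoptions(precision=4,suppress=True)
def wedge(im,cam,C,z=0.006):
    h=cv2.cvtColor(im,cv2.COLOR_RGB2HSV); m=((h[...,0]<14)&(h[...,1]>190)&(h[...,2]>110)).astype(np.uint8)
    n,l,st,ce=cv2.connectedComponentsWithStats(m)
    i=1+np.argmax(st[1:,4]); bp=cv2.boxPoints(cv2.minAreaRect(np.argwhere(l==i)[:,::-1].astype(np.float32)))
    print(st[i],ce[i]); return np.array([ray(cam,p[::-1],z,C)[:2] for p in bp])
E
python3 - <<'E'
from m import *
C=arm.get_calibration("wrist");im=save("wrist","w1.png")
print(wedge(im,"wrist",C))
print([ (n,r["confidence"],np.round(r["centre"]),ray("wrist",r["centre"],0,C)) for n in("wedge","foot_spot") for r in arm.place_of("wrist",n)[:1]])
s=arm.sense();print(s["t"],s["tool_pos"],s["eef_rot"],s["joints"],s["wrist_force"])
E
```

```text
[277 116   1  15  15] [277. 123.]
[[0.4938 0.0571]
 [0.4938 0.0571]
 [0.5002 0.068 ]
 [0.5002 0.068 ]]
[('wedge', 0.92, array([151., 265.]), array([0.4739, 0.0457, 0.    ])), ('foot_spot', 0.63, array([219., 430.]), array([ 0.5821, -0.0989,  0.    ]))]
2.55 [0.4628 0.0204 0.189 ] [[ 0.4996  0.8663 -0.0007]
 [ 0.8663 -0.4996  0.0008]
 [ 0.0003 -0.001  -1.    ]] [-27.7536  26.0472  30.7056 118.115  -20.0943  40.9029 -14.1767] [0.1465 0.4105 0.7246]
```

View pics/w1.png

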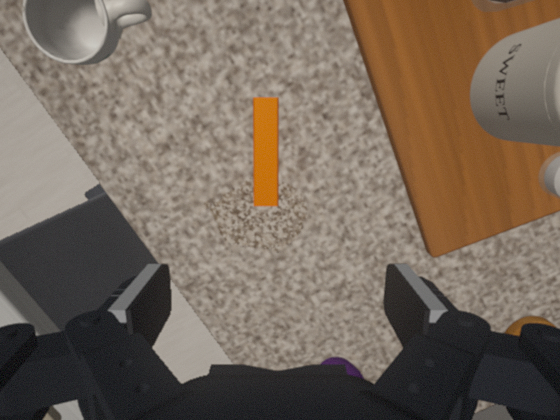

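The wrist view shows the wedge standing upright in the picture, with the tip at about (97,266) and the blunt end at (207,266). The board's front right corner is at about (255,434), and its front edge runs up to about (0,346).

Run:
```python
from m import *
C=arm.get_calibration("wrist");im=arm.read_camera("wrist")
h=cv2.cvtColor(im,cv2.COLOR_RGB2HSV); m=((h[...,0]<18)&(h[...,1]>230)&(h[...,2]>150)).astype(np.uint8); m[:80]=0;m[230:]=0;m[:,:230]=0;m[:,300:]=0
r=cv2.minAreaRect(np.argwhere(m)[:,::-1].astype(np.float32));bp=cv2.boxPoints(r);print(r,[ray("wrist",p[::-1],0.01,C)[:2] for p in bp])
tip=ray("wrist",(97,266),.003,C);bl=ray("wrist",(207,266),.018,C);print("tip",tip,"blunt",bl,np.linalg.norm((tip-bl)[:2]),np.degrees(np.arctan2(*(tip-bl)[1::-1])))
a=ray("wrist",(255,434),.043,C);b=ray("wrist",(0,346),.043,C);d=ray("wrist",(210,555),.043,C)
y=(b-a)[:2]/np.linalg.norm((b-a)[:2]);x=np.array([y[1],-y[0]])
print("corner",a,"yaw",np.degrees(np.arctan2(x[1],x[0])),"side yaw",np.degrees(np.arctan2(*(d-a)[1::-1])));print("foot",a[:2]+.02*x+.022*y)
print(arm.sense()["tool_pos"])
```

```text
((273.931396484375, 157.02926635742188), (22.558013916015625, 105.95753479003906), 0.8680515289306641) [array([0.4385, 0.0075]), array([0.4903, 0.0921]), array([0.5078, 0.0816]), array([ 0.4574, -0.0038])]
tip [0.4953 0.0964 0.003 ] blunt [0.4447 0.0096 0.018 ] 0.10048498236209841 59.80994542551909
corner [ 0.5584 -0.1007  0.043 ] yaw -6.401192714271193 side yaw -7.318824673916645
foot [ 0.5807 -0.0811]
[0.4626 0.0212 0.189 ]
```

```bash
python3 -m pendant '[[[-0.35,-0.4,-3.5,0,0,0],[-0.35,-0.4,-3.5,0,0,0],[0,0,-4,0,0,0],[0,0,-3.5,0,0,0],[0,0,-2.0,0,0,0],[0,0,-1.1,0,0,0],[0,0,0,0,0,0],[0,0,0,0,0,0]]]' 1 40
python3 - <<'E'
from m import *
C=arm.get_calibration("wrist");im=save("wrist","w2.png")
s=arm.sense();print(s["t"],s["tool_pos"],s["wrist_force"])
E
```

```text
t: 3.4
tool_pos: [0.456, 0.013, 0.0134]
eef_rot: [[0.498, 0.867, -0.0], [0.867, -0.498, 0.001], [0.001, -0.0, -1.0]]
wrist_force: [0.0, 0.0, -0.4]
width: 0.0856
grasp_force: 0.0
3.45 [0.4564 0.0128 0.0137] [ 1.1847  0.2614 -1.4422]
```

View pics/w2.png

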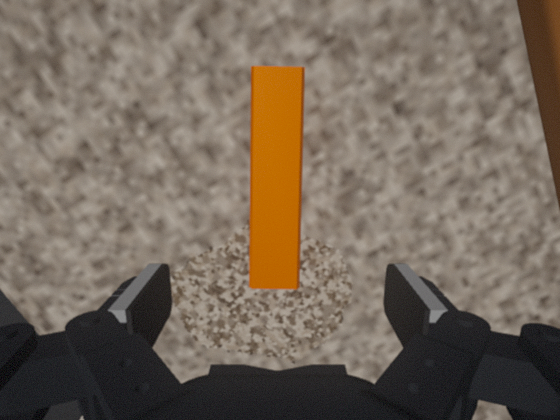

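The wedge lies centred between the open pads: the far end is at row 67, the near end at row 289, and columns run 250–300. Before closing I'll check which end is thick by projecting both possibilities.

Run:
```python
from m import *
from scipy.optimize import least_squares
C=arm.get_calibration("wrist");im=arm.read_camera("wrist")
obs=np.array([[67,251],[67,304],[289,299],[289,249]])
for near,far in((.018,.003),(.003,.018)):
    def f(p):
        c,s=np.cos(p[2]),np.sin(p[2]); r=[]
        for (x,y,z),o in zip([(.05,.012,far),(.05,-.012,far),(-.05,-.012,near),(-.05,.012,near)],obs):
            r+=list(np.array(proj("wrist",(p[0]+c*x-s*y,p[1]+s*x+c*y,z),C))-o)
        return r
    q=least_squares(f,[.4735,.0443,1.044]); print(near,q.x,q.cost,np.round(q.fun,1))
Cs=arm.get_calibration("scene")
for z in(0,.003,.018):
    print(z,proj("scene",(.448,.002,z),Cs),proj("scene",(.499,.087,z),Cs))
print(np.array(C["T"]))
```

```text
0.018 [0.4745 0.0445 1.0328] 2.1023326475092716 [-1.  -0.9 -0.1  0.8  1.1  0.6  0.4 -0.4]
0.003 [0.4726 0.0413 1.0327] 77.36323886906045 [ 3.9 -3.6  4.9  3.3 -6.2 -1.5 -6.9  1.9]
0 [np.float64(245.57757606090485), np.float64(236.6819721795909)] [np.float64(218.71722376609824), np.float64(226.31264511141254)]
0.003 [np.float64(244.76759503465243), np.float64(236.63452976715047)] [np.float64(217.9054143935918), np.float64(226.25207911466174)]
0.018 [np.float64(240.67967011977657), np.float64(236.3950908006176)] [np.float64(213.81005916734537), np.float64(225.94654030256314)]
[[ 0.8667 -0.4821 -0.1279  0.4895]
 [-0.4988 -0.8371 -0.2248  0.0695]
 [ 0.0013  0.2586 -0.966   0.1698]
 [ 0.      0.      0.      1.    ]]
```

The thick end is the near one: that fit costs 2.1 against 77 for the other. Closing the grip.

```bash
python3 -m pendant '[[[0,0,0,0,0,0],[0,0,0,0,0,0],[0,0,0,0,0,0],[0,0,0,0,0,0],[0,0,0,0,0,0],[0,0,0,0,0,0]]]' -1 40
```

```text
t: 4.1
tool_pos: [0.4561, 0.0118, 0.0131]
eef_rot: [[0.5, 0.866, 0.0], [0.866, -0.5, 0.0], [0.0, -0.0, -1.0]]
wrist_force: [0.5, 0.5, -0.8]
width: 0.0002
grasp_force: 0.0
```

Run:
```python
from m import *
C=arm.get_calibration("wrist");im=save("wrist","w3.png")
s=arm.sense();print(s["t"],s["tool_pos"],s["width"],s["grasp_force"])
```

```text
4.15 [0.4561 0.0117 0.0131] -5.3655446272952085e-05 0.0
```

View pics/w3.png

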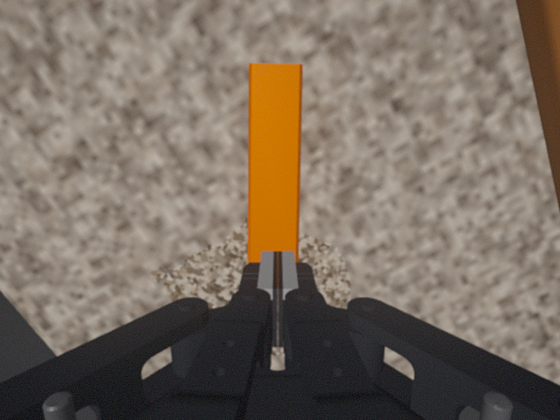

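Run:
```python
from m import *
C=arm.get_calibration("wrist");s=arm.sense();p=np.array(s["tool_pos"]);R=np.array(s["eef_rot"])
print("z span, proj of points along tool z:")
for d in(-.02,-.008,0,.011): print(d,[np.round(proj("wrist",p+R@np.array([x,0,d]),C)) for x in(-.011,0,.011)])
f=210/np.tan(np.radians(C["fov_y"])/2);print(f,C["cx"],C["cy"])
print(R.T@(np.array(C["T"])[:3,3]-p))
for z in (0,.003,.018): print(z,proj("wrist",(.449,.0015,z),C),proj("wrist",(.500,.0875,z),C))
print([ (r["confidence"],r["centre"]) for r in arm.place_of("wrist","wedge")])
a=arm.read_camera("scene");b=arm.read_camera("top")
cv2.imwrite("pics/c2.png",cv2.resize(a[150:270,170:330],None,fx=5,fy=5,interpolation=cv2.INTER_CUBIC)[:,:,::-1])
```

```text
z span, proj of points along tool z:
-0.02 [array([302., 276.]), array([278., 276.]), array([254., 276.])]
-0.008 [array([289., 276.]), array([267., 276.]), array([244., 276.])]
0 [array([281., 276.]), array([260., 276.]), array([238., 276.])]
0.011 [array([271., 276.]), array([251., 276.]), array([230., 276.])]
354.98764941443056 277.32172935952576 210.62932183692794
[ 0.0658  0.0005 -0.156 ]
0 [np.float64(271.9114744533225), np.float64(274.2408198598236)] [np.float64(64.60146154339063), np.float64(276.22824971715517)]
0.003 [np.float64(274.4228557132967), np.float64(274.19573910025383)] [np.float64(63.6529495251624), np.float64(276.2128181949774)]
0.018 [np.float64(288.2929672456107), np.float64(273.9467625019332)] [np.float64(58.32271409172159), np.float64(276.12609958232605)]
[(0.92, [173.1, 273.2])]
```

View pics/c2.png

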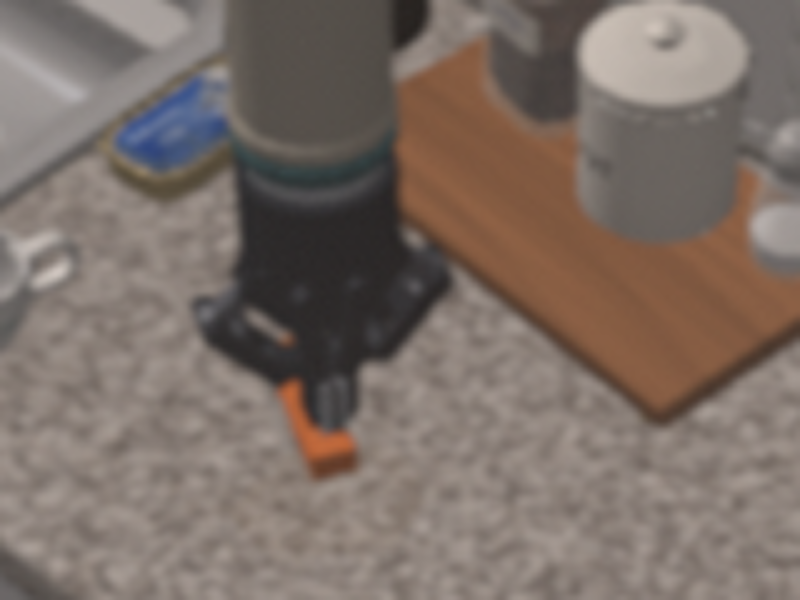

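Run:
```python
from m import *
s=arm.sense();p=np.array(s["tool_pos"]);R=np.array(s["eef_rot"]);print(p,s["wrist_force"])
for d in(-.03,-.02,-.01,0,.011):
    for x in(-.011,.011):
        q=proj("scene",p+R@np.array([x,0,d])); print(d,x,"crop col,row",np.round([(q[1]-170)*5,(q[0]-150)*5]))
```

```text
[0.4561 0.0118 0.0131] [-0.0988  0.5858 -0.8335]
-0.03 -0.011 crop col,row [333. 415.]
-0.03 0.011 crop col,row [320. 385.]
-0.02 -0.011 crop col,row [334. 429.]
-0.02 0.011 crop col,row [321. 399.]
-0.01 -0.011 crop col,row [335. 443.]
-0.01 0.011 crop col,row [322. 413.]
0 -0.011 crop col,row [336. 457.]
0 0.011 crop col,row [323. 426.]
0.011 -0.011 crop col,row [336. 472.]
0.011 0.011 crop col,row [324. 441.]
```

The fingers have shut above the wedge, which hasn't moved. Both pictures put the tips 20–30 mm higher than the tool description implies. I'll reopen and go down in small steps while watching the force.

```bash
python3 -m pendant '[[[0,0,0,0,0,0],[0,0,0,0,0,0],[0,0,0,0,0,0],[0,0,0,0,0,0],[0,0,0,0,0,0],[0,0,0,0,0,0],[0,0,-0.4,0,0,0],[0,0,-0.4,0,0,0]]]' 1 40
```

```text
t: 5.1
tool_pos: [0.4562, 0.0118, 0.0051]
eef_rot: [[0.5, 0.866, 0.0], [0.866, -0.5, 0.0], [0.0, 0.0, -1.0]]
wrist_force: [0.6, -0.2, -0.2]
width: 0.0856
grasp_force: 0.0
```

```bash
python3 -m pendant '[[[0,0,-0.4,0,0,0],[0,0,-0.4,0,0,0],[0,0,0,0,0,0]]]'
python3 - <<'E'
from m import *
C=arm.get_calibration("wrist")
s=arm.sense();print(s["tool_pos"],s["wrist_force"])
for r in arm.place_of("wrist","wedge")[:1]: print(r)
im=save("wrist","w4.png");save("scene","s4.png",(190,270,190,290),4)
E
```

```text
t: 5.4
tool_pos: [0.4558, 0.0118, -0.0033]
eef_rot: [[0.501, 0.866, -0.001], [0.866, -0.501, -0.0], [-0.001, -0.001, -1.0]]
wrist_force: [0.5, 0.4, -0.2]
width: 0.0855
grasp_force: 0.0
[ 0.4558  0.0118 -0.0033] [ 0.4946  0.3815 -0.1563]
{'centre': [173.1, 273.2], 'confidence': 0.92}
```

View pics/s4.png

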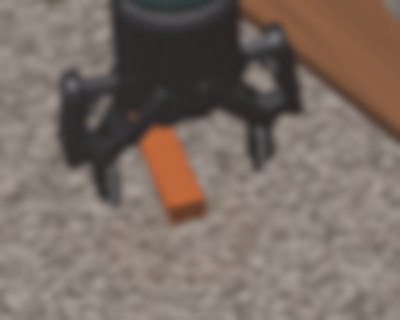

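The scene crop shows the open fingers straddling the wedge, with tips at about pixel (240.5,218) and (232,255), still well above the worktop. I'll solve for their height.

Run:
```python
from m import *
s=arm.sense();p=np.array(s["tool_pos"]);R=np.array(s["eef_rot"])
for d in(-.04,-.03,-.02,-.01,0,.01):
    print(d,*[np.round(proj("scene",p+R@np.array([0,y,d])),1) for y in(-.046,.046)])
im=cv2.imread("pics/w4.png")
```

```text
-0.04 [236.1 217.3] [227.2 253.3]
-0.03 [238.9 217.6] [230.  253.4]
-0.02 [241.7 217.8] [232.8 253.4]
-0.01 [244.4 218.1] [235.5 253.5]
0 [247.1 218.3] [238.2 253.6]
0.01 [249.8 218.6] [240.9 253.6]
```

The tips really sit about 20 mm farther back than stated: d ≈ -0.023 open and about -0.010 shut. I'll go down another 11 mm and close in short calls, watching the force.

```bash
python3 -m pendant '[[[0,0,-0.4,0,0,0],[0,0,-0.4,0,0,0],[0,0,-0.2,0,0,0],[0,0,0,0,0,0]]]' 1 40; python3 -m pendant '[[[0,0,0,0,0,0],[0,0,0,0,0,0]]]' -1 40;  python3 -m pendant '[[[0,0,0,0,0,0],[0,0,0,0,0,0]]]'
```

```text
t: 5.95
tool_pos: [0.456, 0.0118, -0.0129]
eef_rot: [[0.5, 0.866, -0.0], [0.866, -0.5, -0.0], [-0.0, -0.0, -1.0]]
wrist_force: [-0.2, 0.5, -1.0]
width: 0.0854
grasp_force: 0.0
t: 6.15
tool_pos: [0.4562, 0.0118, -0.0127]
eef_rot: [[0.5, 0.866, 0.0], [0.866, -0.5, 0.0], [0.0, 0.0, -1.0]]
wrist_force: [-0.5, 0.5, 0.3]
width: 0.059
grasp_force: 0.0
t: 6.35
tool_pos: [0.4562, 0.0118, -0.0128]
eef_rot: [[0.5, 0.866, 0.0], [0.866, -0.5, 0.0], [0.0, 0.0, -1.0]]
wrist_force: [0.4, -0.6, -0.0]
width: 0.0281
grasp_force: 0.5
```

```bash
python3 -m pendant '[[[0,0,0,0,0,0],[0,0,0,0,0,0],[0,0,0,0,0,0]]]'; python3 -m pendant '[[[0,0,0.5,0,0,0],[0,0,0.5,0,0,0],[0,0,0.5,0,0,0],[0,0,0,0,0,0]]]'
python3 - <<'E'
from m import *
C=arm.get_calibration("wrist");im=arm.read_camera("wrist")
h=cv2.cvtColor(im,cv2.COLOR_RGB2HSV); m=((h[...,0]<18)&(h[...,1]>230)&(h[...,2]>150)).astype(np.uint8)
m[:40]=0; m[230:]=0;m[:,:200]=0;m[:,360:]=0
rr=np.argwhere(m);print(rr.min(0),rr.max(0),cv2.minAreaRect(rr[:,::-1].astype(np.float32)))
f=arm.place_of("wrist","foot_spot")[:1]
print([(r["confidence"],r["centre"],ray("wrist",r["centre"],0,C)) for r in f])
for c in("top","scene"): 
    arm.read_camera(c); print(c,[(r["confidence"],r["centre"],ray(c,r["centre"],0)) for r in arm.place_of(c,"foot_spot")[:1]])
s=arm.sense();print(s["t"],s["joints"],s["grasp_force"],s["width"])
E
```

```text
t: 6.65
tool_pos: [0.4561, 0.0118, -0.0126]
eef_rot: [[0.5, 0.866, 0.0], [0.866, -0.5, 0.0], [0.0, 0.0, -1.0]]
wrist_force: [0.2, 1.6, 5.0]
width: 0.0229
grasp_force: 39.6
t: 7.05
tool_pos: [0.4565, 0.0118, 0.0028]
eef_rot: [[0.5, 0.866, 0.001], [0.866, -0.5, -0.0], [0.0, 0.001, -1.0]]
wrist_force: [0.0, -0.4, -0.9]
width: 0.023
grasp_force: 39.2
[ 54 244] [229 305] ((274.5, 141.5), (175.0, 61.0), 90.0)
[]
top []
scene [(0.75, [236.4, 299.7], array([ 0.5751, -0.0972,  0.    ]))]
7.35 [-17.1598  45.3015  18.1901 126.1879 -52.6873  16.2062  17.3929] 39.19493939727545 0.022991791225596237
```

The wedge is held at a width of 23 mm with 39 N. I'll turn it to the riser's axis while moving across in front of the foot.

```bash
python3 -m pendant '[[[0,-1.1,1,0,0,-0.12],[0,-1.1,1,0,0,-0.147],[0,-1.1,0,0,0,-0.147],[0,-1.2,0,0,0,-0.147],[0,-1.2,0,0,0,-0.147],[0,-1.2,0,0,0,-0.147],[0,-1.2,0,0,0,-0.147],[0,-1.2,0,0,0,-0.147]]]'; python3 -m pendant '[[[0,0,0,0,0,-0.03],[0,0,0,0,0,0]]]'
python3 - <<'E'
from m import *
arm.read_camera("wrist")
C=arm.get_calibration("wrist");im=save("wrist","w5.png")
print([(n,r["confidence"],r["centre"],ray("wrist",r["centre"],0,C)) for n in("foot_spot","riser") for r in arm.place_of("wrist",n)[:1]])
s=arm.sense();print(s["t"],s["tool_pos"],s["joints"],s["grasp_force"],s["width"])
E
```

```text
t: 8.15
tool_pos: [0.4559, -0.0816, 0.0219]
eef_rot: [[0.994, -0.108, -0.0], [-0.108, -0.994, 0.0], [-0.0, -0.0, -1.0]]
wrist_force: [0.3, -0.9, -0.4]
width: 0.0229
grasp_force: 39.2
t: 8.35
tool_pos: [0.4559, -0.0808, 0.0219]
eef_rot: [[0.992, -0.13, -0.001], [-0.13, -0.992, 0.001], [-0.001, -0.001, -1.0]]
wrist_force: [0.3, 0.2, -1.3]
width: 0.0229
grasp_force: 39.2
[]
8.55 [ 0.456  -0.0803  0.022 ] [-14.7811  46.4022  32.7599 125.1334 -61.4301  26.5476 -29.6004] 39.22440963797271 0.022940052042886724
```

View pics/w5.png

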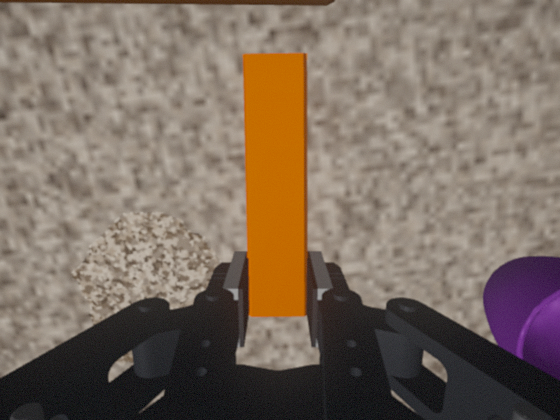

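The wedge is held straight, with its tip at row 55 and columns 245–306. The board's lower front edge is at row ~4, parallel to the picture, and its right corner is at about column 334.

Run:
```python
from m import *
C=arm.get_calibration("wrist");im=cv2.imread("pics/w5.png")[:,:,::-1]
# lower edge of the brown front face, by column
h=cv2.cvtColor(np.ascontiguousarray(im),cv2.COLOR_RGB2HSV)
b=(h[:15,:,1]>130)
n=b.sum(0); print(n[::20], [c for c in range(300,345) if n[c]>0][-1:])
tip=[ray("wrist",(55,c),z,C) for c,z in((245,.025),(306,.025))]; print("tip~",tip)
for c in(0,334):
    P=ray("wrist",(n[min(c,325)],c),.025,C); print(c,n[min(c,325)],P)
s=arm.sense();p=np.array(s["tool_pos"]);R=np.array(s["eef_rot"]);print(p,"edge corner in tool xy",(R.T@(P-p))[:2])
a=ray("wrist",(n[:10].mean(),5),.025,C);b2=ray("wrist",(n[310:325].mean(),317),.025,C);d=a-b2;print("edge yaw",np.degrees(np.arctan2(-d[0],d[1])),"tool yaw",np.degrees(np.arctan2(R[1,0],R[0,0])))
x=np.array([d[1],-d[0]])/np.hypot(d[0],d[1]);y=np.array([-x[1],x[0]]);print("foot",P[:2]+.02*x+.022*y,x)
```

```text
[2 2 2 2 2 3 3 3 3 3 4 4 4 4 4 4 4 0 0 0 0 0 0 0 0 0 0 0] [332]
tip~ [array([ 0.5464, -0.079 ,  0.025 ]), array([ 0.5432, -0.1031,  0.025 ])]
0 2 [0.5773 0.0118 0.025 ]
334 5 [ 0.5596 -0.1158  0.025 ]
[ 0.456  -0.0803  0.022 ] edge corner in tool xy [0.1073 0.0218]
edge yaw -7.859665404599994 tool yaw -7.426056568844196
foot [ 0.5824 -0.0967] [ 0.9906 -0.1367]
```

The lateral offset is under 1 mm and the yaw is within 0.5°. I'll set the wedge down flat, then regrip 2.5 mm higher so the fingertips don't rub on the worktop.

```bash
python3 -m pendant '[[[0,0,-1,0,0,0],[0,0,-1,0,0,0],[0,0,-0.9,0,0,0],[0,0,-0.3,0,0,0],[0,0,-0.2,0,0,0],[0,0,0,0,0,0]]]'; python3 -m pendant '[[[0,0,0,0,0,0],[0,0,0,0,0,0],[0,0,0.25,0,0,0],[0,0,0,0,0,0]]]' -0.2; python3 -m pendant '[[[0,0,0,0,0,0],[0,0,0,0,0,0],[0,0,0,0,0,0],[0,0,0,0,0,0],[0,0,0,0,0,0]]]' -1 50
```

```text
t: 9.15
tool_pos: [0.4561, -0.0812, -0.0118]
eef_rot: [[0.991, -0.131, 0.0], [-0.131, -0.991, 0.0], [0.0, -0.0, -1.0]]
wrist_force: [0.3, -0.1, -0.9]
width: 0.0231
grasp_force: 39.2
t: 9.55
tool_pos: [0.4563, -0.0813, -0.009]
eef_rot: [[0.991, -0.132, 0.001], [-0.132, -0.991, -0.0], [0.001, 0.0, -1.0]]
wrist_force: [0.4, 0.3, 0.6]
width: 0.0345
grasp_force: 0.0
t: 10.05
tool_pos: [0.4563, -0.0811, -0.009]
eef_rot: [[0.991, -0.132, 0.001], [-0.132, -0.991, 0.0], [0.001, -0.0, -1.0]]
wrist_force: [-0.5, 0.4, 5.9]
width: 0.0224
grasp_force: 49.2
```

```bash
python3 -m pendant '[[[0,0,0.05,0,0,0],[0,0,0,0,0,0]]]'; python3 -m pendant '[[[0.5,-0.067,0,0,0,0],[0.5,-0.067,0,0,0,0],[0.5,-0.067,0,0,0,0],[0.5,-0.067,0,0,0,0],[0.5,-0.067,0,0,0,0],[0.5,-0.067,0,0,0,0],[0,0,0,0,0,0]]]'
```

```text
t: 10.25
tool_pos: [0.4561, -0.0812, -0.0089]
eef_rot: [[0.991, -0.132, -0.0], [-0.132, -0.991, -0.0], [-0.0, 0.0, -1.0]]
wrist_force: [-0.3, 0.4, -1.0]
width: 0.0231
grasp_force: 48.9
t: 10.95
tool_pos: [0.4875, -0.0855, -0.0089]
eef_rot: [[0.991, -0.131, 0.001], [-0.131, -0.991, -0.001], [0.002, 0.001, -1.0]]
wrist_force: [0.3, 1.4, -0.3]
width: 0.0222
grasp_force: 49.0
```

```bash
python3 -m pendant '[[[0.3,-0.04,0,0,0,0],[0.3,-0.04,0,0,0,0],[0.3,-0.04,0,0,0,0],[0,0,0,0,0,0]]]'; for i in 1; do python3 -m pendant '[[[0.2,-0.027,0,0,0,0],[0,0,0,0,0,0]]]'; done;  python3 -m pendant '[[[0.2,-0.027,0,0,0,0],[0,0,0,0,0,0]]]'
```

```text
t: 11.35
tool_pos: [0.4959, -0.0866, -0.0089]
eef_rot: [[0.991, -0.132, 0.001], [-0.132, -0.991, -0.0], [0.001, 0.0, -1.0]]
wrist_force: [0.4, -0.2, -0.8]
width: 0.0226
grasp_force: 48.9
t: 11.55
tool_pos: [0.4974, -0.0867, -0.0089]
eef_rot: [[0.991, -0.132, 0.0], [-0.132, -0.991, -0.0], [0.0, 0.0, -1.0]]
wrist_force: [0.7, 0.3, -0.0]
width: 0.0224
grasp_force: 49.0
t: 11.75
tool_pos: [0.4994, -0.087, -0.0089]
eef_rot: [[0.991, -0.132, 0.0], [-0.132, -0.991, -0.0], [0.0, 0.0, -1.0]]
wrist_force: [-0.2, 0.1, -0.8]
width: 0.0224
grasp_force: 49.0
```

```bash
python3 -m pendant '[[[0.2,-0.027,0,0,0,0],[0,0,0,0,0,0]]]' | grep -E "tool|wrist";  python3 -m pendant '[[[0.2,-0.027,0,0,0,0],[0,0,0,0,0,0]]]'| grep -E "tool|wrist"; python3 -m pendant '[[[0.2,-0.027,0,0,0,0],[0,0,0,0,0,0]]]'| grep -E "tool|wrist"
```

```text
tool_pos: [0.5015, -0.0873, -0.0089]
wrist_force: [0.9, -0.6, -0.2]
tool_pos: [0.5035, -0.0876, -0.0089]
wrist_force: [0.3, 0.6, -0.3]
tool_pos: [0.5055, -0.0878, -0.0089]
wrist_force: [-0.0, 0.2, -0.3]
```

```bash
python3 -m pendant '[[[0.2,-0.027,0,0,0,0],[0,0,0,0,0,0]]]' | grep -E "tool|wrist";  python3 -m pendant '[[[0.2,-0.027,0,0,0,0],[0,0,0,0,0,0]]]'| grep -E "tool|wrist"
```

```text
tool_pos: [0.5075, -0.0881, -0.0089]
wrist_force: [-0.1, -0.1, -0.6]
tool_pos: [0.5095, -0.0884, -0.0089]
wrist_force: [0.2, 0.6, -0.8]
```

```bash
python3 -m pendant '[[[0.2,-0.027,0,0,0,0],[0,0,0,0,0,0]]]' | grep -E "tool|wrist";  python3 -m pendant '[[[0.2,-0.027,0,0,0,0],[0,0,0,0,0,0]]]'| grep -E "tool|wrist"; python3 -m pendant '[[[0.2,-0.027,0,0,0,0],[0,0,0,0,0,0]]]'| grep -E "tool|wrist"
```

```text
tool_pos: [0.5115, -0.0887, -0.0089]
wrist_force: [-0.1, 0.5, -1.2]
tool_pos: [0.5135, -0.0889, -0.0089]
wrist_force: [0.0, 0.2, 0.3]
tool_pos: [0.5155, -0.0892, -0.0089]
wrist_force: [-0.1, -0.2, -0.6]
```

```bash
python3 -m pendant '[[[0.2,-0.027,0,0,0,0],[0,0,0,0,0,0]]]' | grep -E "tool|wrist";  python3 -m pendant '[[[0.2,-0.027,0,0,0,0],[0,0,0,0,0,0]]]'| grep -E "tool|wrist"
```

```text
tool_pos: [0.5175, -0.0895, -0.0089]
wrist_force: [0.2, 0.3, -0.5]
tool_pos: [0.5195, -0.0897, -0.0089]
wrist_force: [0.3, 0.6, -0.1]
```

```bash
python3 -m pendant '[[[0.2,-0.027,0,0,0,0],[0,0,0,0,0,0]]]' | grep -E "tool|wrist";  python3 -m pendant '[[[0.2,-0.027,0,0,0,0],[0,0,0,0,0,0]]]'| grep -E "tool|wrist"
```

```text
tool_pos: [0.5215, -0.09, -0.0089]
wrist_force: [0.9, 0.5, -0.6]
tool_pos: [0.5235, -0.0903, -0.0089]
wrist_force: [-0.4, 0.0, 0.2]
```

```bash
python3 -m pendant '[[[0.2,-0.027,0,0,0,0],[0,0,0,0,0,0]]]' | grep -E "tool|wrist";  python3 -m pendant '[[[0.2,-0.027,0,0,0,0],[0,0,0,0,0,0]]]'| grep -E "tool|wrist"
```

```text
tool_pos: [0.5255, -0.0905, -0.0089]
wrist_force: [-0.3, 0.2, -0.6]
tool_pos: [0.5274, -0.0908, -0.0089]
wrist_force: [-0.3, 0.6, -0.2]
```

```bash
python3 -m pendant '[[[0.2,-0.027,0,0,0,0],[0,0,0,0,0,0]]]' | grep -E "tool|wrist";  python3 -m pendant '[[[0.2,-0.027,0,0,0,0],[0,0,0,0,0,0]]]'| grep -E "tool|wrist"
```

```text
tool_pos: [0.5295, -0.0911, -0.0089]
wrist_force: [-0.0, 0.8, -0.3]
tool_pos: [0.5314, -0.0914, -0.0089]
wrist_force: [-0.1, 0.9, -0.2]
```

```bash
python3 -m pendant '[[[0.2,-0.027,0,0,0,0],[0,0,0,0,0,0]]]' | grep -E "tool|wrist|t:"
```

```text
t: 15.15
tool_pos: [0.5335, -0.0916, -0.0089]
eef_rot: [[0.991, -0.132, 0.0], [-0.132, -0.991, -0.0], [0.0, 0.0, -1.0]]
wrist_force: [-0.2, -0.3, -0.2]
```

Run:
```python
from m import *
C=arm.get_calibration("wrist");im=save("wrist","w6.png")
s=arm.sense();p=np.array(s["tool_pos"]);R=np.array(s["eef_rot"]);print(p,s["t"])
print("pred corner px (z=.025,.043):",[proj("wrist",(.5596,-.1158,z),C) for z in(.025,.043)])
```

```text
[ 0.5333 -0.0916 -0.0089] 15.2
pred corner px (z=.025,.043): [[np.float64(221.92381103344186), np.float64(334.83231577771744)], [np.float64(238.67493429926265), np.float64(343.9609039409977)]]
```

View pics/w6.png

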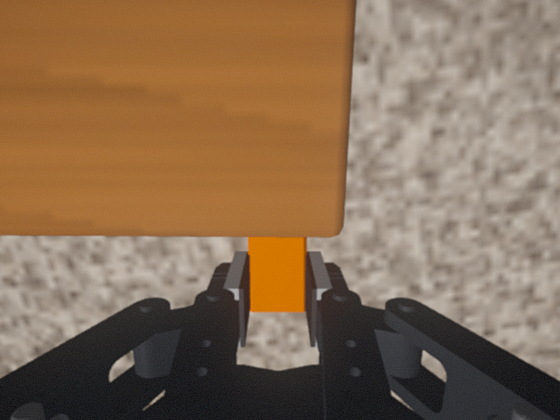

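The picture shows the board's corner at (236,344), against (239,344) predicted, so the riser hasn't moved. The wedge sits centred at columns 249–306, still square in the pads. From here I go in 1 mm steps.

```bash
python3 -m pendant '[[[0.1,-0.013,0,0,0,0],[0,0,0,0,0,0]]]' | grep -E "tool|wrist"; python3 -m pendant '[[[0.1,-0.013,0,0,0,0],[0,0,0,0,0,0]]]' | grep -E "tool|wrist"
```

```text
tool_pos: [0.5342, -0.0917, -0.0089]
wrist_force: [-0.4, -0.2, -0.1]
tool_pos: [0.5352, -0.0918, -0.0089]
wrist_force: [1.3, 0.5, -0.4]
```

```bash
python3 -m pendant '[[[0.1,-0.013,0,0,0,0],[0,0,0,0,0,0]]]' | grep -E "tool|wrist"; python3 -m pendant '[[[0.1,-0.013,0,0,0,0],[0,0,0,0,0,0]]]' | grep -E "tool|wrist"
```

```text
tool_pos: [0.5359, -0.0919, -0.0089]
wrist_force: [-1.5, 0.2, 0.3]
tool_pos: [0.5362, -0.0919, -0.0089]
wrist_force: [-3.5, 0.6, 1.9]
```

```bash
python3 -m pendant '[[[0.1,-0.013,0,0,0,0],[0,0,0,0,0,0]]]' | grep -E "tool|wrist|width|grasp"
```

```text
tool_pos: [0.5366, -0.0919, -0.009]
wrist_force: [-5.5, 1.0, 4.8]
width: 0.0223
grasp_force: 49.5
```

```bash
python3 -m pendant '[[[0.1,-0.013,0,0,0,0],[0,0,0,0,0,0]]]' | grep -E "tool|wrist"; python3 -m pendant '[[[0,0,0,0,0,0]]]' | grep -E "tool|wrist"
```

```text
tool_pos: [0.5367, -0.092, -0.0089]
wrist_force: [-6.8, 2.2, 6.2]
tool_pos: [0.5366, -0.0919, -0.009]
wrist_force: [-7.4, 1.1, 6.3]
```

```bash
python3 -m pendant '[[[0.1,-0.013,0,0,0,0],[0,0,0,0,0,0]]]' | grep -E "tool|wrist"; python3 -m pendant '[[[0,0,0,0,0,0]]]' | grep -E "tool|wrist"
```

```text
tool_pos: [0.5368, -0.092, -0.009]
wrist_force: [-8.7, 1.0, 8.6]
tool_pos: [0.5369, -0.092, -0.009]
wrist_force: [-8.3, 0.9, 7.6]
```

```bash
python3 -m pendant '[[[0,0,0.1,0,0,0],[0,0,0,0,0,0]]]' | grep -E "tool|wrist"; python3 -m pendant '[[[0,0,0,0,0,0]]]' | grep -E "tool|wrist"
```

```text
tool_pos: [0.5373, -0.092, -0.0088]
wrist_force: [-5.3, -0.1, -1.3]
tool_pos: [0.5374, -0.092, -0.0088]
wrist_force: [-4.6, -0.4, -2.5]
```

Pressing down had been holding the wedge back; easing that let it advance. Continuing.

```bash
python3 -m pendant '[[[0.1,-0.013,0,0,0,0],[0,0,0,0,0,0]]]' | grep -E "tool|wrist"; python3 -m pendant '[[[0.1,-0.013,0,0,0,0],[0,0,0,0,0,0]]]' | grep -E "tool|wrist"
```

```text
tool_pos: [0.5379, -0.092, -0.0089]
wrist_force: [-7.2, -0.2, -0.8]
tool_pos: [0.538, -0.0919, -0.0089]
wrist_force: [-9.7, 0.9, 0.2]
```

```bash
python3 -m pendant '[[[0.05,-0.007,0.03,0,0,0],[0,0,0,0,0,0]]]' | grep -E "tool|wrist"; python3 -m pendant '[[[0,0,0,0,0,0]]]' | grep -E "tool|wrist"
```

```text
tool_pos: [0.5391, -0.092, -0.0088]
wrist_force: [-6.1, 0.8, -3.5]
tool_pos: [0.5391, -0.092, -0.0088]
wrist_force: [-6.7, 0.7, -2.3]
```

```bash
python3 -m pendant '[[[0.1,-0.013,0,0,0,0],[0,0,0,0,0,0],[0,0,0,0,0,0]]]' | grep -E "tool|wrist"; python3 -m pendant '[[[0,0,0,0,0,0]]]' | grep -E "tool|wrist"
```

```text
tool_pos: [0.5401, -0.092, -0.0089]
wrist_force: [-6.9, 0.3, -3.1]
tool_pos: [0.5401, -0.092, -0.0089]
wrist_force: [-7.4, 0.0, -2.4]
```

It advanced 1 mm with hardly any rise in force, so I'll check whether the riser has tipped by sub-pixel registration against the first pictures.

```bash
cat > tilt.py <<'E'
from m import *
for cam,ref,ps in(("top","t0.png",{"canister":(136,184,262,302),"jar":(126,168,222,260),"shaker":(144,170,306,330),"REF tea":(134,170,376,416),"REF pump":(126,170,160,202),"REF toaster":(100,200,440,540)}),
 ("scene","s0.png",{"canister":(150,196,284,320),"jar":(124,172,264,300),"shaker":(172,204,318,340),"REF tea":(204,252,380,414),"REF pump":(98,160,228,258),"REF toaster":(220,310,400,520)})):
    a=cv2.cvtColor(cv2.imread("pics/"+ref),cv2.COLOR_BGR2GRAY).astype(np.float32)
    b=np.mean([cv2.cvtColor(arm.read_camera(cam),cv2.COLOR_RGB2GRAY).astype(np.float32) for _ in range(3)],0).astype(np.float32)
    for n,(r0,r1,c0,c1) in ps.items():
        W=np.eye(2,3,dtype=np.float32)
        try:
            cc,W=cv2.findTransformECC(a[r0:r1,c0:c1],b[r0:r1,c0:c1],W,cv2.MOTION_TRANSLATION,(3,200,1e-7),None,3)
            print(cam,n,"cc %.4f dcol %.3f drow %.3f"%(cc,W[0,2],W[1,2]))
        except cv2.error: print(cam,n,"fail")
# expected shift for 1 mm foot lift (0.008 rad) about front-left/back-right diagonal
import sys
yaw=np.radians(-7.8);c=np.array([.653,.004]);R=np.array([[np.cos(yaw),-np.sin(yaw)],[np.sin(yaw),np.cos(yaw)]])
A=np.r_[c+R@[-.06,.118],0];B=np.r_[c+R@[.06,-.118],0];u=(B-A)/np.linalg.norm(B-A)
for n,q in(("canister",(.69,.0,.15)),("jar",(.70,.10,.16)),("shaker",(.69,-.09,.12))):
    d=np.cross(u*.008,np.array(q)-A); F=np.r_[c+R@[-.06,-.118],0]; 
    if np.cross(u,F-A)[2]<0:d=-d
    for cam in("top","scene"): print("per mm",n,cam,np.round(np.array(proj(cam,np.array(q)+d))-proj(cam,q),3),"row,col")
E
python3 tilt.py; python3 -c "
from station import arm;s=arm.sense();print(s['t'],s['wrist_force'],s['torque'])"
```

```text
top canister cc 0.9775 dcol -0.052 drow -0.248
top jar cc 0.9872 dcol -0.027 drow -0.194
top shaker cc 0.5454 dcol -0.362 drow -0.100
top REF tea cc 0.9998 dcol -0.026 drow 0.004
top REF pump cc 0.9902 dcol -0.281 drow 0.033
top REF toaster cc 0.9998 dcol -0.013 drow -0.028
scene canister cc 0.7235 dcol 22.303 drow -0.383
scene jar cc 0.4815 dcol 10.615 drow -0.079
scene shaker cc 0.9963 dcol 0.079 drow -0.019
scene REF tea cc 0.9990 dcol -0.000 drow 0.024
scene REF pump cc 0.9711 dcol 0.232 drow 0.294
scene REF toaster cc 1.0000 dcol 0.000 drow -0.000
per mm canister top [-0.446 -0.185] row,col
per mm canister scene [-0.189  0.152] row,col
per mm jar top [-0.427 -0.149] row,col
per mm jar scene [-0.081  0.176] row,col
per mm shaker top [-0.373 -0.156] row,col
per mm shaker scene [-0.223  0.113] row,col
18.5 [-7.25632483  0.973814   -3.54680357] [0.12597155 1.33591736 0.03250892]
```

Registration hints at up to about 0.5 mm of lift, but the arm spoils the view. I'll let go, back off and check with a clear view.

```bash
python3 -m pendant '[[[0,0,0,0,0,0],[0,0,0,0,0,0],[0,0,0,0,0,0],[0,0,0,0,0,0]]]' 0.1 | grep -E "tool|wrist|width"; python3 -m pendant '[[[-1.5,0.2,1.5,0,0,0],[-2,0.2,3,0,0,0],[-2,0.2,4,0,0,0],[-2,0.2,4,0,0,0],[-2,0,4,0,0,0],[-1,0,4,0,0,0],[0,0,0,0,0,0]]]' | grep -E "t:|tool|wrist|width"; python3 tilt.py | grep -v per
```

```text
tool_pos: [0.5445, -0.0931, -0.0073]
wrist_force: [0.1, -0.1, 0.0]
width: 0.047
t: 19.6
tool_pos: [0.44, -0.0861, 0.2015]
eef_rot: [[0.991, -0.133, 0.008], [-0.133, -0.991, 0.0], [0.008, -0.001, -1.0]]
wrist_force: [0.5, 0.1, -0.7]
width: 0.0467
top canister cc 0.9973 dcol -0.015 drow -0.165
top jar cc 0.9874 dcol -0.033 drow -0.158
top shaker cc 0.9929 dcol 0.027 drow -0.127
top REF tea cc 0.9998 dcol -0.021 drow 0.012
top REF pump cc 0.9905 dcol -0.274 drow 0.032
top REF toaster cc 0.9999 dcol -0.003 drow -0.010
scene canister cc 0.9821 dcol 0.241 drow -0.100
scene jar cc 0.8162 dcol -0.262 drow 0.024
scene shaker cc 0.9983 dcol 0.047 drow -0.025
scene REF tea cc 0.9990 dcol 0.004 drow 0.046
scene REF pump cc 0.5522 dcol -0.818 drow 1.371
scene REF toaster cc 1.0000 dcol 0.001 drow -0.001
```

Run:
```python
from m import *
a=cv2.cvtColor(cv2.imread("pics/t0.png"),cv2.COLOR_BGR2GRAY).astype(np.float32)
ims=[arm.read_camera("top") for _ in range(4)]
b=np.mean([cv2.cvtColor(i,cv2.COLOR_RGB2GRAY).astype(np.float32) for i in ims],0).astype(np.float32)
for n,(r0,r1,c0,c1) in {"board front":(186,216,212,290),"board left":(165,212,208,240),"board right":(170,206,316,340),"counter":(190,240,340,375),"counter2":(160,200,340,375),"canister":(136,184,262,302)}.items():
    cc,W=cv2.findTransformECC(a[r0:r1,c0:c1],b[r0:r1,c0:c1],np.eye(2,3,dtype=np.float32),cv2.MOTION_TRANSLATION,(3,200,1e-7),None,3)
    print(n,"cc %.4f dcol %.3f drow %.3f"%(cc,W[0,2],W[1,2]))
C=arm.get_calibration("wrist");im=save("wrist","w7.png")
h=cv2.cvtColor(im,cv2.COLOR_RGB2HSV); m=((h[...,0]>=8)&(h[...,0]<18)&(h[...,1]>235)&(h[...,2]>150)).astype(np.uint8)
m=cv2.morphologyEx(m,cv2.MORPH_OPEN,np.ones((5,5)))
n,l,st,ce=cv2.connectedComponentsWithStats(m)
for i in range(1,n):
    if st[i,4]>150:
        print(st[i],[ray("wrist",(p[1],p[0]),.017,C)[:2] for p in cv2.boxPoints(cv2.minAreaRect(np.argwhere(l==i)[:,::-1].astype(np.float32)))])
s=arm.sense();print(s["t"],s["tool_pos"])
```

```text
board front cc 0.9983 dcol -0.013 drow -0.054
board left cc 0.9989 dcol 0.023 drow -0.013
board right cc 0.9128 dcol 1.092 drow -17.894Traceback (most recent call last):
  File "<stdin>", line 6, in <module>
cv2.error: OpenCV(4.12.0) /io/opencv/modules/video/src/ecc.cpp:589: error: (-7:Iterations do not converge) The algorithm stopped before its convergence. The correlation is going to be minimized. Images may be uncorrelated or non-overlapped in function 'findTransformECC'
```

```bash
python3 - <<'E'
from m import *
C=arm.get_calibration("wrist");im=arm.read_camera("wrist")
h=cv2.cvtColor(im,cv2.COLOR_RGB2HSV); m=((h[...,0]>=6)&(h[...,0]<18)&(h[...,1]>235)&(h[...,2]>150)).astype(np.uint8)
m=cv2.morphologyEx(m,cv2.MORPH_OPEN,np.ones((5,5)))
n,l,st,ce=cv2.connectedComponentsWithStats(m)
for i in range(1,n):
    if st[i,4]>150: print(st[i],[ray("wrist",(p[1],p[0]),.017,C)[:2] for p in cv2.boxPoints(cv2.minAreaRect(np.argwhere(l==i)[:,::-1].astype(np.float32)))])
print("expected blunt mid px",proj("wrist",(.5265,-.0903,.018),C))
s=arm.sense();print(s["t"],s["tool_pos"])
E
python3 tilt.py | grep -E "top (can|jar|sh)"
```

```text
[258  45  24  41 837] [array([ 0.5646, -0.0851]), array([ 0.562 , -0.1049]), array([ 0.5293, -0.1007]), array([ 0.5321, -0.0803])]
expected blunt mid px [np.float64(89.85685547673373), np.float64(269.9450817899966)]
20.15 [ 0.4384 -0.0851  0.197 ]
top canister cc 0.9973 dcol -0.021 drow -0.174
top jar cc 0.9901 dcol -0.026 drow -0.180
top shaker cc 0.9929 dcol 0.029 drow -0.151
```

Run:
```python
from m import *
C=arm.get_calibration("wrist");s=arm.sense();im=arm.read_camera("wrist")
T=np.array(C["T"]);R=np.array(s["eef_rot"]);p=np.array(s["tool_pos"])
K=np.eye(4);K[:3,:3]=R;K[:3,3]=p;X=np.linalg.inv(K)@T
print("now profile",[(r,im[r,265:276].mean(0).round().astype(int).tolist()) for r in range(78,96,1)][::2])
def C6(pos):
    x=np.array([.991,-.132,0]);x/=np.linalg.norm(x);z=np.array([0,0,-1.]);y=np.cross(z,x);M=np.eye(4);M[:3,:3]=np.c_[x,y,z];M[:3,3]=pos
    c=dict(C);c["T"]=M@X;return c
i6=cv2.imread("pics/w6.png")[:,:,::-1]
print("w6 profile",[(r,i6[r,270:284].mean(0).round().astype(int).tolist()) for r in range(304,322,2)])
q=ray("wrist",(312,277),.018,C6([.5334,-.0916,-.0089]));print("w6 blunt",q,"along from TCP",np.dot(q[:2]-[.5334,-.0916],[.991,-.132]))
```

```text
now profile [(78, [196, 111, 5]), (80, [196, 112, 6]), (82, [197, 112, 4]), (84, [197, 112, 8]), (86, [199, 114, 9]), (88, [171, 93, 26]), (90, [148, 133, 122]), (92, [160, 148, 136]), (94, [177, 166, 153])]
w6 profile [(304, [209, 118, 0]), (306, [210, 118, 0]), (308, [209, 118, 0]), (310, [210, 116, 0]), (312, [188, 141, 111]), (314, [166, 152, 140]), (316, [166, 152, 138]), (318, [168, 154, 141]), (320, [172, 158, 145])]
w6 blunt [ 0.5222 -0.0898  0.018 ] along from TCP -0.011333129403291148
```

The blunt end is at row ~88.7, within about 1 mm of where I let it go, so release didn't shift it. The riser shows only about 0.3 mm of lift and no slide worth noting. Handing in.

```bash
python3 -c "
from station import arm;print(arm.finish_job(), arm.sense()['t'])"
```

```text
the job is handed in; nothing more can be done
the job is handed in; nothing more can be done
```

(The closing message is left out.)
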